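# Turn a sewing machine's handwheel through a full turn

### The job

The sewing machine's main shaft has just been oiled; work the oil in by hand. Turn the black handwheel so that its top comes towards you (the robot's side): bring the yellow stripe up to the top, carry on through one full turn in the same direction, and leave the wheel released and still with the stripe pointing straight up again. Leave everything else on the bench and on the machine where it is.

Things in the scene. Friction and masses are not known exactly. Their poses are not given: they have to be found in the camera images.
- machine: white sewing machine on a brown plinth, fixed, 465 mm long. Origin on the bench straight below the handwheel's centre; x points from its front (brown panel and dial, robot's side) to its back, y along the axle from the wheel to the needle head, z up. Its pillar begins 70 mm along y from the wheel's middle plane, is 120 mm deep (x), top 265 mm above the bench
- wheel_centre (a point): centre of the handwheel, 215 mm above the bench, axes as machine. Black flat disc, 124 mm across, 18 mm thick along the axle (y), standing clear at the machine's -y end. The 61 mm gap to the pillar is crossed only by a 48 mm belt pulley on the axle; on the outer face a hub 40 mm across stands 9 mm proud
- stripe (a point): the outer end of the yellow index stripe on the handwheel, at its rim (62 mm from the axle, mid-thickness). The stripe is 11 mm wide, runs across the rim and 37 mm down both faces, and is the only yellow on the wheel
- handwheel (a joint): turn of the handwheel, rad, counted on past full turns: 0 when the stripe first points straight up, growing as the top of the wheel moves towards the machine's front (the robot's side). At the start it is negative: the stripe is behind the top, on the side away from the robot. The wheel stays where it is left; turning takes about 0.16 N m
- screw_dish: small round steel dish, 52 mm across and 22 mm high, standing on the flat top of the machine's arm (265 mm above the bench), about 270 mm from the handwheel; origin at its underside; leave alone
- screwdriver: screwdriver, 190 mm, red handle, lying on the bench; leave alone
- oil_bottle: white bottle, 40 mm across, 110 mm high, standing on the bench; origin at its underside; leave alone
- mug: white mug, 82 mm across, 95 mm high; origin at its underside; leave alone
- face_cover: white cover plate 85 x 125 x 16 mm lying on the bench, origin at its underside; leave alone
- spanner: steel spanner, 150 mm, lying on the bench; leave alone
- bobbin: blue bobbin, 22 mm across, 11.5 mm high, lying on top of the machine's arm about 190 mm from the handwheel; leave alone

How it is judged:
By the outcome, as a careful person would: the job done as asked, in the order asked, and still so for the second after the job is handed in, with the robot touching nothing.
It also fails if it takes over 72 s, if anything falls off the work surface, if the arm or the gripper's body presses on something with over 40 N, if the wrist force passes 120 N, or if a joint passes its speed limit or range.

### The arm

A 7-joint arm with a two-finger parallel gripper is mounted at the origin on the work surface. World frame = base frame: x ahead of the robot, y to its left, z up, the work surface at z = 0. Lengths are in mm, angles in rad, forces in N, time in s.
With the tool pointing down it reaches from about 425 to 950 mm from the base axis. Payload 16.7 kg.
Tool frame: the origin (TCP) lies midway between the tips of the shut fingers; the grasp point (between the pads) lies 19 mm behind it; z points along the fingers, y is the line along which they close (so a half turn about z gives the same grasp; the last joint's range is limited). The gripper opens to 94 mm and grips with 3 to 60 N. Pads are 16 mm wide; open, the fingers measure 119 mm over their backs; the gripper's body (75 mm by 177 mm) begins 78 mm behind the grasp point.
Start: joints at [1.091, 0.426, 0.074, 1.606, -0.034, 1.111, -0.067], TCP at [219.208, -638.375, 205.467] pointing down, gripper open.
Joint ranges: [-2.85, 2.85], [-0.5, 2.14], [-1.23, 1.37], [0.21, 2.46], [-1.02, 4.16], [0.16, 2.05], [-2.73, 2.73]. Speed limits (rad/s): [1.89, 1.89, 2.39, 2.39, 3.01, 3.01, 3.01].

### API

Orientations are given as a 3x3 rotation matrix whose columns are the frame's x, y, z axes.
In Python, from cell import bot gives the robot as it stands. Calls block until the motion is done:
- bot.move_pose(position, orientation): joint-space move of the TCP to a pose.
- bot.line_to(position, orientation=None, velocity=150): straight line of the TCP; orientation=None keeps the orientation; velocity is the mean speed in mm/s.
- bot.movej(angles): joint-space move.
- bot.open_gripper() and bot.grasp(): open the fingers fully, or close them until they stop; the grip force is fixed at half the most.
- bot.dwell(seconds).
- bot.inverse_kinematics(position, orientation): joint angles nearest the present ones, or None.
- bot.observe(): the state.
- bot.read_camera(name): name is "scene" or "top"; returns the picture (384x512x3 uint8, red, green, blue); there is no depth.
- bot.camera_model(name): a dict with "vfov" (degrees; the focal length in pixels is half the picture's height over the tangent of half this angle, whatever the lens; pixels are square), "cx", "cy" (the principal point, pixels), "R" (3x3) and "t" (3): a world point X has camera coordinates R X + t. Camera axes: x right, y down, z forward; pixel columns grow to the right and rows downward; lengths in mm; the calibration is good to about 2 mm. A picture is of the moment at which its call begins. camera_model takes no time and is no camera call.
A pose or a line that the arm cannot do raises bot.Unreachable and nothing moves.
- bot.finish_job(): hands the job in; it is judged then, once.
The state is a dict: "time": time; "qpos": joint angles; "qvel": joint speeds; "effort": joint torques, N m; "position": TCP position; "ee_rot": TCP orientation; "wrist_force": force on the tool from outside, world axes, zero at the start; "moment": the same for the moment, N m; "opening": opening from 0.0 (shut) to 1.0 (fully open); "grip_force": force on a finger pad.
Only numpy, scipy, OpenCV 4.12 (cv2) and the standard library are available. Lean on these libraries where they do the work, as an engineer would, in place of code of your own. Each camera call takes 0.05 s, during which the arm holds its last target. There are 200 camera calls.

## Working session

There is one attempt and no reset: what is moved stays moved. The work goes in short steps, each a Python script; the robot and the scene stay as the last script left them, time stands still between calls to the robot, and variables do not carry over. Pictures are saved under pics/ and viewed, at most 10 in all, crops included, and the job is handed in when it is done.

```bash
ls; mkdir -p pics; python3 - <<'E'
from cell import bot
import cv2,numpy as np
for n in("scene","top"):
    im=bot.read_camera(n); cv2.imwrite(f"pics/{n}0.png",cv2.resize(im[:,:,::-1],None,fx=1.5,fy=1.5,interpolation=cv2.INTER_CUBIC))
    np.save(f"pics/{n}0.npy",im)
    m=bot.camera_model(n); print(n,m["vfov"],m["cx"],m["cy"],np.round(m["R"],3).tolist(),np.round(m["t"],1))
    print(-np.array(m["R"]).T@m["t"])
s=bot.observe();print(s["time"],s["position"],np.round(s["ee_rot"],2).tolist())
E
```

```text
pics
scene 53.5360001828869 245.7811091614394 189.97106879968393 [[-0.091, 0.996, 0.003], [0.656, 0.062, -0.752], [-0.749, -0.067, -0.659]] [  88.8 -233.4 1638.7]
[1389.17512878   35.39014905  903.73571233]
top 42.713948944676645 256.05961405161884 190.74815963035675 [[-0.009, -1.0, -0.005], [-0.998, 0.009, -0.057], [0.057, 0.004, -0.998]] [  -7.1  545.4 1614.6]
[ 451.85685109  -18.97769721 1643.11767034]
0.1 [ 219.08008146 -638.04948818  204.84936248] [[0.95, 0.32, -0.0], [0.32, -0.95, 0.0], [-0.0, -0.0, -1.0]]
```

View pics/scene0.png

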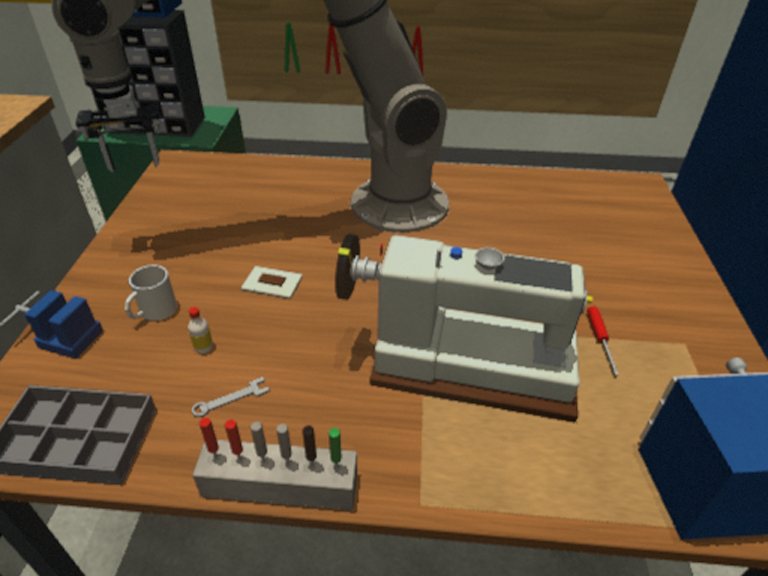

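View pics/top0.png

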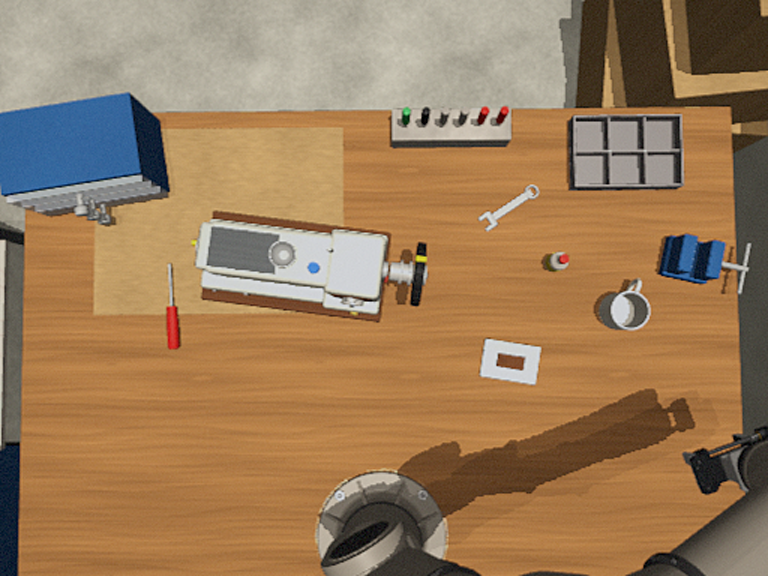

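The top view has the wheel edge-on at about (420,273) in the 1.5x picture, with the stripe at (421,259), slightly behind the top. The scene view has the wheel at (347,265) and the stripe at (343,252). The machine is yawed a little. I'll fit the wheel model to both pictures.

```bash
cat > vis.py <<'E'
import numpy as np, cv2
from cell import bot
CAM={n:bot.camera_model(n) for n in("scene","top")}
def proj(n,X):
    m=CAM[n]; f=192/np.tan(np.radians(m["vfov"]/2))
    c=np.atleast_2d(X)@np.array(m["R"]).T+m["t"]
    return c[:,:2]/c[:,2:]*f+[m["cx"],m["cy"]]
def axes(yaw):  # columns machine x,y,z in world
    c,s=np.cos(yaw),np.sin(yaw); return np.array([[c,-s,0],[s,c,0],[0,0,1.]])
def yellow(im,box):
    h=cv2.cvtColor(im,cv2.COLOR_RGB2HSV).astype(int); m=(h[...,0]>20)&(h[...,0]<35)&(h[...,1]>150)&(h[...,2]>60)
    o=np.zeros_like(m);x0,y0,x1,y1=box;o[y0:y1,x0:x1]=m[y0:y1,x0:x1];return o
def dark(im,box):
    m=im.max(2)<60; o=np.zeros_like(m);x0,y0,x1,y1=box;o[y0:y1,x0:x1]=m[y0:y1,x0:x1];return o
BOX={"scene":(218,150,243,205),"top":(268,155,292,210)}
def disc(n,p):
    c=np.array([p[0],p[1],215.]);A=axes(p[2]);t=np.linspace(0,2*np.pi,72)
    P=np.concatenate([c+(np.c_[62*np.sin(t),0*t+s,62*np.cos(t)])@A.T for s in(-9,9)])
    return cv2.convexHull(proj(n,P).astype(np.float32))
def soft(n,p):
    K=8; im=np.zeros((384*K//1,512*K),np.uint8) if 0 else None
    x0,y0,x1,y1=BOX[n]; im=np.zeros(((y1-y0)*K,(x1-x0)*K),np.uint8)
    h=(disc(n,p)[:,0]+0.5-[x0,y0])*K
    cv2.fillConvexPoly(im,np.round(h).astype(np.int32),255)
    return cv2.resize(im,(x1-x0,y1-y0),interpolation=cv2.INTER_AREA)/255.
E
python3 - <<'E'
from vis import *
from scipy.optimize import minimize
print(CAM["top"].keys())
I={n:np.load(f"pics/{n}0.npy") for n in CAM}
M={}
for n in CAM:
    m=dark(I[n],BOX[n])|yellow(I[n],BOX[n]); x0,y0,x1,y1=BOX[n]; M[n]=m[y0:y1,x0:x1].astype(float)
    ys,xs=np.nonzero(yellow(I[n],BOX[n]));print(n,m.sum(),"yellow",len(xs),xs.mean(),ys.mean(),xs.min(),xs.max(),ys.min(),ys.max())
def run(names,p0):
    cost=lambda p:sum(np.abs(soft(n,[p[0],p[1],p[2]/100])-M[n]).sum() for n in names)
    return minimize(cost,p0,method="Nelder-Mead",options=dict(initial_simplex=[p0,p0+[15,0,0],p0+[0,15,0],p0+[0,0,10]]))
for names in (["top"],["scene"],["scene","top"]):
    r=run(names,np.array([555,-90,-11.]));print(names,r.x,r.fun)
p=r.x*[1,1,.01]
vis=[]
for n in CAM:
    x0,y0,x1,y1=BOX[n];x0-=15;x1+=15
    K=8;im=cv2.resize(I[n][y0:y1,x0:x1,::-1],None,fx=K,fy=K,interpolation=cv2.INTER_NEAREST)
    cv2.polylines(im,[np.round((disc(n,p)[:,0]+.5-[x0,y0])*K).astype(np.int32)],True,(0,0,255),1);vis.append(im)
cv2.imwrite("pics/fit.png",np.hstack([cv2.copyMakeBorder(v,0,440-v.shape[0],0,4,0) for v in vis]))
E
```

```text
dict_keys(['vfov', 'cx', 'cy', 'R', 't'])
scene 439 yellow 44 229.5681818181818 167.8409090909091 225 233 165 174
top 244 yellow 36 280.19444444444446 172.11111111111111 277 284 170 174
['top'] [557.29873802 -77.98180731 -14.689103  ] 72.27843137254902
['scene'] [552.79780671 -80.72679841  -8.42893066] 113.11372549019609
['scene', 'top'] [556.52434586 -78.96989011 -10.4632926 ] 210.85882352941175
```

View pics/fit.png

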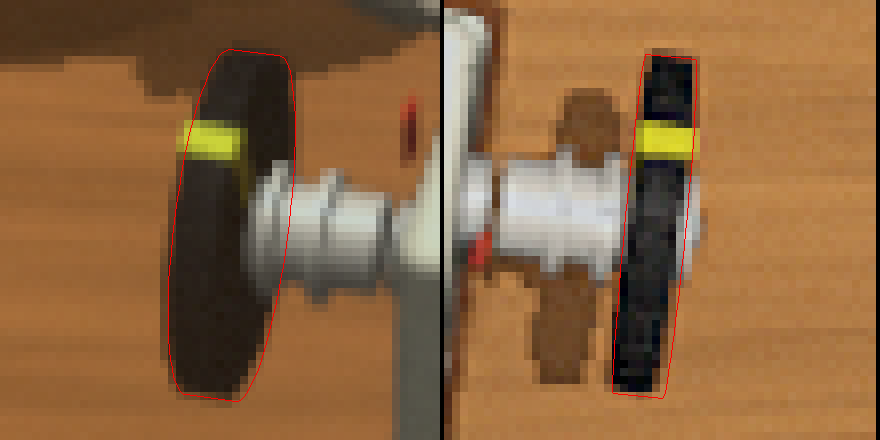

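The fit is roughly right, but shadow gets into the scene mask and the rim edge is soft. I'll tighten the mask, get the yaw from the machine's long edges, and check IK along the planned arc.

```bash
python3 - <<'E'
from vis import *
from scipy.optimize import minimize
I={n:np.load(f"pics/{n}0.npy") for n in CAM}
def soft_dark(n):
    x0,y0,x1,y1=BOX[n]; c=I[n][y0:y1,x0:x1].astype(float)
    # wood has large R-B ; black & grey small. fractional coverage from R-B relative to local wood/shadow
    rb=c[...,0]-c[...,2]; y=yellow(I[n],BOX[n])[y0:y1,x0:x1]
    s=1-np.clip(rb/np.median(rb[rb>45]),0,1); s[y]=1
    W=np.ones_like(s)
    if n=="scene": W[165-y0:192-y0,229-x0:]=0
    else: W[168-y0:190-y0,:276-x0]=0; W[170-y0:192-y0,283-x0:]=0
    return s,W
S={n:soft_dark(n) for n in CAM}
def run(names,p0,yaw=None,off=(0,0)):
    g=lambda p:[p[0],p[1],(p[2]/100 if yaw is None else yaw)]
    cost=lambda p:sum((S[n][1]*(soft(n,g(p))-S[n][0])**2).sum() for n in names)
    p0=np.array(p0);return minimize(cost,p0,method="Nelder-Mead",options=dict(initial_simplex=[p0,p0+[15,0,0],p0+[0,15,0],p0+[0,0,10]]))
for names in (["top"],["scene"],["scene","top"]):
    r=run(names,[555,-85,-11.]);r2=run(names,[555,-85,-11.],-.12);print(names,r.x,r.fun,r2.x[:2],r2.fun)
# long machine lines in top
g=cv2.cvtColor(I["top"],cv2.COLOR_RGB2GRAY); L=cv2.createLineSegmentDetector().detect(g)[0][:,0]
R=np.array(CAM["top"]["R"])
for l in L:
    d=l[2:]-l[:2]
    if np.hypot(*d)>40 and 128<l[[0,2]].min() and l[[0,2]].max()<265 and 138<l[[1,3]].min() and l[[1,3]].max()<220:
        w=R.T@[d[0],d[1],0]; w*=np.sign(w[1]); print(np.round(l),"yaw",-np.arctan2(w[0],w[1]))
E
```

```text
['top'] [557.59052773 -78.79421385 -13.94690233] 21.220973784078723 [557.71242449 -78.49500232] 22.604308495691814
['scene'] [552.13238695 -80.51963168 -10.29656898] 54.13836204825067 [551.61525491 -80.2112601 ] 55.72861483564014
['scene', 'top'] [556.81431685 -78.97886984 -12.73865066] 85.22114830648665 [556.75565363 -79.07730015] 85.89860610573658
[251. 198. 257. 158.] yaw 1.426875282352025
[182. 182. 138. 177.] yaw -0.1348737015164084
[133. 191. 214. 201.] yaw -0.13497975480002802
[221. 156. 139. 145.] yaw -0.13630336541418533
[214. 192. 137. 182.] yaw -0.13673513298408432
[251. 214. 133. 199.] yaw -0.13658434947189554
[142. 151. 184. 156.] yaw -0.13291183577981378
[139. 180. 216. 190.] yaw -0.13340846621367
[143. 140. 258. 154.] yaw -0.12966176270786967
```

```bash
cat > arm.py <<'E'
from vis import *
C=np.array([556.,-79.3,215.]); YAW=-.135; A=axes(YAW)
def rad(th): return -np.sin(th)*A[:,0]+np.cos(th)*A[:,2]
def pose(th,r=38,tilt=None,flip=1,dy=0,c=C):
    """TCP so that the grasp point sits at wheel angle th, radius r+19; tool tilt about the axle"""
    tilt=th if tilt is None else tilt
    z=-rad(tilt); y=flip*A[:,1]; R=np.c_[np.cross(y,z),y,z]
    return c+(r+19)*rad(th)+19*z+dy*A[:,1],R
def stripe(t=None):
    """stripe angle from each camera: rim patch centre"""
    out={}
    for n in CAM:
        im=bot.read_camera(n); ys,xs=np.nonzero(yellow(im,BOX[n]))
        ph=np.radians(np.arange(-100,100,.25)); best=None
        if len(xs)<4: out[n]=None; continue
        P=np.array([proj(n,C+62*rad(p))[0] for p in ph])
        row=(ys.min()+ys.max())/2 if n=="top" else ys[xs<=xs.min()+4].mean()
        out[n]=(round(float(np.degrees(ph[np.argmin(abs(P[:,1]-row))])),1),len(xs))
    return out
E
python3 - <<'E'
from arm import *
print(stripe())
for flip in (1,-1):
    for td in range(-70,120,10):
        row=[]
        for off in (0,):
            q=bot.inverse_kinematics(*pose(np.radians(td),flip=flip)); row.append(None if q is None else np.round(q,2).tolist())
        print(flip,td,row)
E
```

```text
{'scene': (-23.8, 45), 'top': (-25.8, 36)}
1 -70 [None]
1 -60 [None]
1 -50 [None]
1 -40 [[0.43, 0.79, -0.67, 1.21, 0.23, 1.95, 1.2]]
1 -30 [[0.46, 0.66, -0.67, 1.34, 0.23, 1.77, 1.22]]
1 -20 [[0.5, 0.53, -0.67, 1.48, 0.22, 1.58, 1.25]]
1 -10 [[0.55, 0.4, -0.67, 1.63, 0.2, 1.38, 1.27]]
1 0 [[0.58, 0.26, -0.66, 1.77, 0.17, 1.16, 1.31]]
1 10 [[0.58, 0.13, -0.61, 1.93, 0.13, 0.94, 1.35]]
1 20 [[0.5, 0.01, -0.5, 2.08, 0.08, 0.71, 1.38]]
1 30 [[0.43, -0.08, -0.43, 2.24, 0.08, 0.47, 1.37]]
1 40 [[0.3, -0.15, -0.32, 2.39, 0.32, 0.21, 1.1]]
1 50 [None]
1 60 [None]
1 70 [None]
1 80 [None]
1 90 [None]
1 100 [None]
1 110 [None]
-1 -70 [None]
-1 -60 [None]
-1 -50 [None]
-1 -40 [[0.1, 0.71, -0.07, 1.24, -0.02, 1.89, -1.67]]
-1 -30 [[0.13, 0.58, -0.11, 1.37, 0.0, 1.71, -1.69]]
-1 -20 [[0.16, 0.45, -0.16, 1.51, 0.03, 1.53, -1.71]]
-1 -10 [[0.21, 0.33, -0.22, 1.65, 0.05, 1.34, -1.72]]
-1 0 [[0.28, 0.22, -0.3, 1.79, 0.07, 1.14, -1.74]]
-1 10 [[0.39, 0.11, -0.41, 1.94, 0.09, 0.93, -1.76]]
-1 20 [[0.57, 0.01, -0.57, 2.08, 0.08, 0.71, -1.76]]
-1 30 [[0.81, -0.08, -0.78, 2.22, 0.0, 0.46, -1.69]]
-1 40 [[1.05, -0.18, -0.97, 2.36, -0.43, 0.2, -1.28]]
-1 50 [None]
-1 60 [None]
-1 70 [None]
-1 80 [None]
-1 90 [None]
-1 100 [None]
-1 110 [None]
```

```bash
cat >> arm.py <<'E'
def st(tag):
    s=bot.observe(); print(tag,"t%.1f"%s["time"],"F",np.round(s["wrist_force"],1),"M",np.round(s["moment"],1),"open %.2f grip %.0f"%(s["opening"],s["grip_force"]),np.round(s["position"],1))
def arc(a,b,w=.6,n=None,**k):
    a,b=np.radians([a,b]); n=n or max(1,int(np.ceil(abs(b-a)/.31)))
    for i in range(1,n+1):
        bot.line_to(*pose(a+(b-a)*i/n,**k),velocity=38*w)
E
python3 - <<'E'
from arm import *
s=bot.observe(); p=s["position"]
bot.line_to([p[0],p[1],400],velocity=250)
bot.move_pose(*pose(0,r=150)); st("above")
bot.move_pose(*pose(np.radians(-38),r=120)); st("tilt")
bot.line_to(pose(np.radians(-38))[0],velocity=80); st("in")
im=np.hstack([bot.read_camera(n)[100:260,150:350,::-1] for n in CAM])
cv2.imwrite("pics/in.png",cv2.resize(im,None,fx=2,fy=2,interpolation=cv2.INTER_CUBIC)); print(stripe())
E
```

```text
above t3.5 F [-0.5 -0.2 -0.7] M [ 0.  -0.1 -0. ] open 1.00 grip 0 [556.  -80.3 364.9]
tilt t4.3 F [-0.7 -0.9  1.1] M [-0.  -0.7 -0. ] open 1.00 grip 0 [629.1 -90.1 310.1]
in t5.5 F [ 1.   0.5 -0.3] M [-0.  -0.6  0. ] open 1.00 grip 0 [579.5 -82.5 245.2]
{'scene': (-23.0, 18), 'top': None}
```

View pics/in.png

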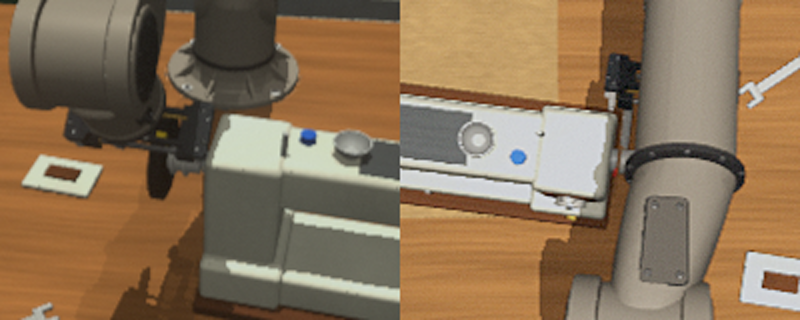

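The fingers straddle the rim: in the scene half the black wheel is at (160,165) between them, the inner finger is clear of the pillar, and nothing is touched. Next is the grasp and the first stroke.

```bash
python3 - <<'E'
from arm import *
bot.grasp(); st("grasp")
arc(-38,-3); st("half"); arc(-3,32); st("end")
bot.open_gripper(); st("open"); print(stripe())
arc(32,-38,w=1.2); st("back"); print(stripe())
E
```

```text
grasp t6.9 F [0.1 6.2 0.7] M [ 1.1 -0.8 -1. ] open 0.19 grip 30 [579.4 -81.1 244.9]
half t8.2 F [  0.4   6.6 -10.5] M [ 1.5 -0.4 -0.2] open 0.19 grip 30 [557.  -78.1 252.1]
end t9.5 F [  7.8  11.6 -17.5] M [2.5 1.3 1.3] open 0.19 grip 30 [534.7 -75.1 245.4]
open t10.7 F [-0.  -0.2 -1.3] M [ 0.1  0.3 -0. ] open 1.00 grip 0 [536.  -76.6 247.2]
{'scene': (-11.5, 10), 'top': (44.2, 33)}
back t12.7 F [-0.2 -0.8  0.1] M [ 0.  -0.6 -0. ] open 1.00 grip 0 [578.8 -82.5 245. ]
{'scene': (81.8, 7), 'top': None}
```

The stripe moved from -25° to about +45°, which matches the 70° stroke. I'll shift y by 1.4 mm and do four more strokes.

```bash
sed -i 's/^C=.*/C=np.array([556.,-77.9,215.]); YAW=-.135; A=axes(YAW)/' arm.py; python3 - <<'E'
from arm import *
arc(-38,-38,n=1)
for k in range(4):
    bot.grasp(); st("grasp"); arc(-38,32); st("end"); bot.open_gripper(); print(stripe())
    if k<3: arc(32,-38,w=1.3)
st("done")
p,R=pose(np.radians(32),r=110); bot.line_to(p,velocity=120); st("out"); print(stripe())
im=np.hstack([bot.read_camera(n)[140:220,a:a+50,::-1] for n,a in(("scene",205),("top",255))])
cv2.imwrite("pics/s5.png",cv2.resize(im,None,fx=7,fy=7,interpolation=cv2.INTER_NEAREST))
E
```

```text
grasp t14.2 F [-0.2  0.5 -0.2] M [-0.1 -0.7  0. ] open 0.19 grip 30 [579.2 -81.1 244.9]
end t16.8 F [  6.9   1.1 -19.4] M [0.7 1.6 0.2] open 0.19 grip 30 [535.4 -75.1 246.3]
{'scene': None, 'top': None}
grasp t21.2 F [ 0.9  0.5 -0.1] M [-0.1 -0.8  0. ] open 0.19 grip 30 [579.2 -81.1 244.9]
end t23.8 F [  6.8   1.  -20.7] M [0.7 1.6 0.3] open 0.19 grip 30 [535.4 -75.1 246.3]
{'scene': None, 'top': None}
grasp t28.2 F [ 1.1 -0.4 -0.9] M [-0.1 -0.8  0.1] open 0.19 grip 30 [579.2 -81.1 244.9]
end t30.8 F [  7.3   0.2 -20.4] M [0.7 1.6 0.2] open 0.19 grip 30 [535.4 -75.2 246.3]
{'scene': (-100.0, 34), 'top': None}
grasp t35.1 F [-0.7  0.  -1.2] M [-0.1 -0.7  0. ] open 0.18 grip 30 [579.2 -81.1 244.9]
end t37.8 F [  6.9   1.  -19.8] M [0.8 1.7 0.2] open 0.19 grip 30 [535.4 -75.2 246.3]
{'scene': (-34.8, 47), 'top': (-35.5, 34)}
done t39.1 F [-0.3  0.4 -0.4] M [0.1 0.3 0. ] open 1.00 grip 0 [536.1 -75.2 247.2]
out t39.9 F [ 1.2  0.9 -0.4] M [ 0.1  0.3 -0. ] open 1.00 grip 0 [498.2 -70.1 307.8]
{'scene': (-34.8, 48), 'top': (-35.5, 35)}
```

View pics/s5.png

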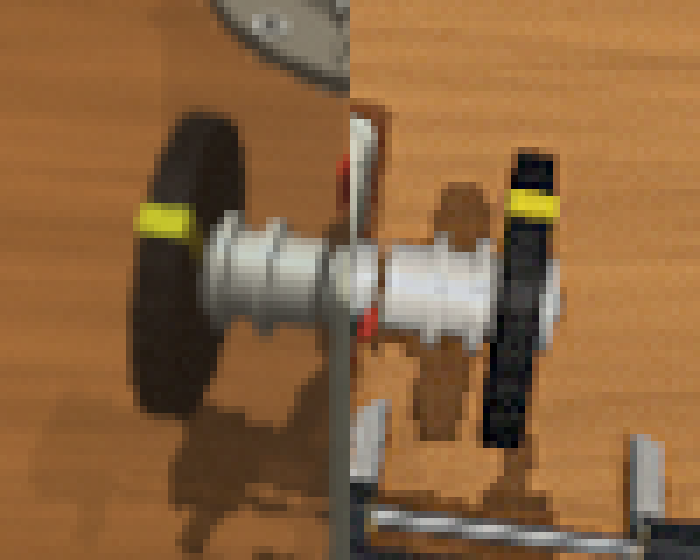

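In both halves the stripe is behind the top, at scene (229,171) and top (280,169), and the wheel is in full view. I'll check the wheel centre in this clear view, then do the last stroke.

```bash
cat >> arm.py <<'E'
def fine():
    """stripe angle from the top view: yellow-weighted row relative to the wheel's own extent"""
    im=bot.read_camera("top").astype(float)
    x0,y0,x1,y1=BOX["top"]; c=im[y0:y1,x0:x1]; yl=np.clip((c[...,1]-c[...,2]-60)/120,0,1)*(c[...,1]>.75*c[...,0])
    rows=np.arange(y0,y1); yr=(yl.sum(1)*rows).sum()/yl.sum()
    bl=(c.max(2)<60).sum(1); k=rows[bl>=3]; bl[...]=bl
    f=lambda ph: proj("top",C+62*rad(ph))[0,1]
    h=disc("top",[C[0],C[1],YAW])[:,0,1]
    d=(k.min()+k.max())/2-(h.min()+h.max())/2   # image shift of the wheel against the model
    ph=np.radians(np.arange(-60,60,.1)); v=np.array([f(p) for p in ph])
    return [round(float(np.degrees(ph[np.argmin(abs(v+s-yr))])),1) for s in (0,d)],round(yr,2),k.min(),k.max(),h.min().round(1),h.max().round(1)
E
python3 - <<'E'
from arm import *
print(fine()); 
bot.move_pose(*pose(np.radians(-38),r=110))
bot.line_to(pose(np.radians(-38))[0],velocity=80); st("in")
bot.grasp(); st("grasp"); arc(-38,-3.5); st("end"); bot.open_gripper()
bot.line_to(pose(np.radians(-3.5),r=80)[0],velocity=100)
bot.move_pose(*pose(np.radians(25),r=200)); st("out")
print(stripe(),fine())
im=np.hstack([bot.read_camera(n)[140:220,a:a+50,::-1] for n,a in(("scene",205),("top",255))])
cv2.imwrite("pics/s6.png",cv2.resize(im,None,fx=7,fy=7,interpolation=cv2.INTER_NEAREST))
E
```

```text
([-36.8, -35.2], np.float64(168.64), np.int64(162), np.int64(203), np.float32(161.5), np.float32(204.5))
in t42.7 F [0.3 0.  0. ] M [-0.  -0.7 -0. ] open 1.00 grip 0 [579.5 -81.1 245.3]
grasp t43.8 F [-1.   0.4 -0.8] M [-0.1 -0.6  0. ] open 0.19 grip 30 [579.2 -81.1 244.9]
end t45.1 F [ -2.2  -0.6 -16.1] M [-0.1 -0.2  0. ] open 0.19 grip 30 [557.5 -78.1 252.1]
out t47.9 F [-0.1 -0.1  0.4] M [0.1 0.2 0. ] open 1.00 grip 0 [472.5 -66.5 395.9]
{'scene': (1.0, 34), 'top': (-0.8, 4)} ([-1.5, -1.6], np.float64(180.76), np.int64(163), np.int64(203), np.float32(161.5), np.float32(204.5))
```

View pics/s6.png

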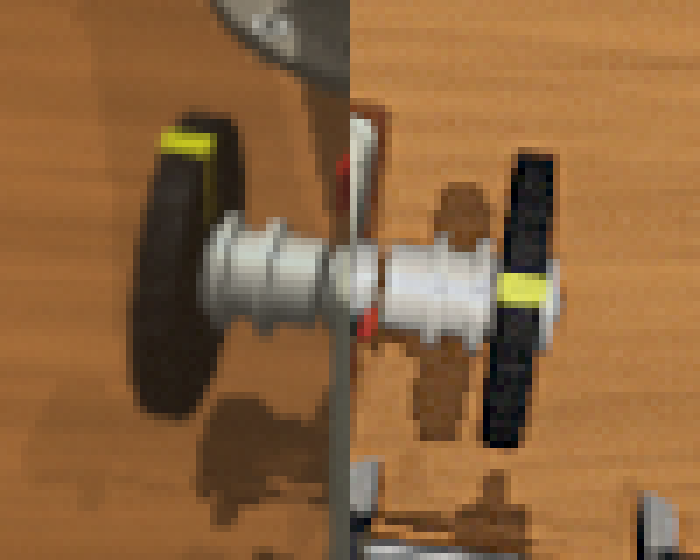

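The stripe is at the top, at scene (231.5,160) and top (280.5,181). The two estimates average about -0.5°, with roughly 1° uncertainty. The gripper is clear, so I'm handing the job in.

```bash
python3 - <<'E'
from cell import bot
print(bot.finish_job())
E
```

```text
the job is handed in; nothing more can be done
None
```

I brought the stripe up to the top, then turned the handwheel one full turn towards the robot, and handed the job in at about 48 s. The wheel is released with the stripe within about 1–2° of straight up, by the camera estimates, and the robot is clear of everything.

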